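# Change the click-on cartridge of the water filter

### The arm

A 6-joint arm with a two-finger parallel gripper is mounted at the origin on a cart in front of the work surface, level with it; the furniture and walls round the work are solid. World frame = base frame: x ahead of the robot, y to its left, z up, the work surface at z = 0. Lengths are in m, angles in degrees, forces in N, time in s.
With the tool pointing down it reaches from about 0.35 to 0.775 m from the base axis. Payload 7.3 kg.
Tool frame: the origin (TCP) lies between the finger pads; the fingertips stand 19 mm ahead of it and the grasp point (between the pads) is the TCP (r.tcp_to_tips is the distance from the TCP to the fingertips, in m); z points along the fingers, y is the line along which they close (so a half turn about z gives the same grasp; the last joint's range is limited). The gripper opens to 92 mm and grips with 3 to 60 N. Pads are 19 mm wide; open, the fingers measure 130 mm over their backs; the gripper's body (75 mm by 190 mm) begins 47 mm behind the grasp point.
Start: joints at [54.947, 19.595, 87.324, -0, 73.075, -8.365], TCP at [0.236, 0.469, 0.246] pointing down, gripper open.
Joint ranges: [-145.02, 145.02], [-44.19, 115.74], [2.07, 154.8], [-57.11, 237.11], [16.16, 152.29], [-177.93, 177.93]. Speed limits (degrees/s): [147.25, 147.25, 180, 180, 180, 180].

### API

Orientations are given as [roll, pitch, yaw] about the fixed x, y, z axes, in that order (R = Rz(yaw) Ry(pitch) Rx(roll)).
In Python, from cell import r, vision, monitor gives the robot as it stands (r), with the cameras (vision) and the readings (monitor).
- The arm moves only by the shell command python3 steer.py 'ROWS'. ROWS is one flat JSON list of numbers that holds 1 to 20 rows one after another, with no inner brackets; each row has 5 numbers: the finger opening in m, then dx, dy, dz in shares of the most that a row can go, 1 being 50 mm, then a turn about the tool's z in parts of the range, where 1.0 means 45 degrees; each row shifts and turns the commanded pose from where the row before left it, along the tool's axes as they then stand; what a row does not reach is not made up. A row lasts 1/10 s, in which the tool goes at most 0.05 m and 8.59 degrees, less where a joint would pass 70% of its speed; a pose out of reach is approached as far as the arm can. The fingers move at their own pace and stop on an object; the grip force is fixed at half the most. Time passes only in rows, so rows that do not move let the fingers close. It prints the time, the measured TCP pose, the force, the opening and the grip force at its end. Input that does not fit is refused with a message, and nothing moves.
- monitor.sense(): the state, without advancing time (a new reading comes with each control period).
- vision.camera(name): name is "scene" or "top" or "wrist"; returns the picture (400x640x3 uint8, red, green, blue); there is no depth.
- vision.get_calibration(name): a dict with "fx", "fy", "cx", "cy" (pixels), "extrinsics" (4x4, takes a point from camera to world coordinates); the wrist camera has in their place "mount" (4x4, takes a point from camera to tool coordinates, whose origin is the TCP and whose axes are the flange's). Camera axes: x right, y down, z forward; pixel columns grow to the right and rows downward; lengths in m; the calibration is good to about 2 mm. A picture is of the moment at which its call begins: read the wrist's pose just before it. get_calibration takes no time and is no camera call.
- r.job_done(): hands the job in; it is judged then, once.
The state is a dict: "t": time; "qpos": joint angles; "qvel": joint speeds; "tau": joint torques, N m; "position": TCP position; "tcp_rot": TCP orientation; "ft_force": force on the tool from outside, world axes, zero at the start; "moment": the same for the moment, N m; "opening": finger opening in m; "finger_force": force on a finger pad.
Only numpy, scipy, OpenCV 4.12 (cv2) and the standard library are available. Lean on these libraries where they do the work, as an engineer would, in place of code of your own. Each camera call takes 0.05 s, during which the arm holds its last target. There are 200 camera calls.

### The job

Change the cartridge of the countertop water filter: pull the spent one (brown band) off the filter's stud and stand it in the grey refill cup that the new one (blue band) comes out of, so that the two end up in each other's places. Push the new cartridge straight down over the stud until it clicks, keep pressing past the click until it is down on its stop, and finish like that, with the gripper still holding it down and not letting go. Keep both cartridges upright the whole time and leave the tumbler, the espresso cup, the jam jar and the tea box where they are.

Things in the scene. Friction and masses are not known exactly. Their poses are not given: they have to be found in the camera images.
- filter_unit: fixed white countertop water filter: low deck 38 mm high, spanning x -75 to +90 and y -60 to +200 mm in its frame. Origin: on the dock's vertical axis, at worktop height; z up. Round grey dock pad, diameter 70, about the origin; its top, the hard stop, is 42 mm above the worktop. The spent cartridge starts clicked on the stud in its middle
- stud_tip (a point): tip of the steel stud, on the dock's axis, 69 mm above the worktop. Stud diameter 19 mm, its top 8 mm a cone down to 8 mm; four orange sprung lugs stand out 5.5 mm from its sides, 54 mm above the worktop
- dock (a point): centre of the hard stop, on the stud's axis, 42 mm above the worktop: where the centre of the cartridge's underside lies when fully home; axes as filter_unit
- tank_top (a point): top of the filter's clear tank with white lid, 167 mm above the worktop; the tank spans x -11 to +87 and y +90 to +196 mm in filter_unit's frame. A steel spout comes from its front (-x), 131 mm above the worktop, over a drip grid at x -45, y +143 mm
- valve_seat (a joint): black spring plate, diameter 43 mm, round the stud: 0 = up (top 46 mm above the worktop), 0.004 m = pressed level with the hard stop. Its spring pushes up with 5 N at 0 and 10 N at 0.004, so it rises again when nobody presses
- new_cartridge: new cartridge, white with a BLUE band and blue disc on top, loose, about 0.18 kg, starts in the refill cup. Round: diameter 50 mm up to a shoulder 76 mm above its underside, then a fluted grip of diameter 42 from 76 to 114 mm (top): grasp that. Hollow foot, 32 mm deep and wide inside, with a snap bead (26 mm clear) 4 mm above the underside. Origin: centre of its underside, z up
- spent_cartridge: spent cartridge, same shape and weight, ivory with a BROWN band and brown disc on top; starts clicked on the stud, underside on the raised plate, 46 mm above the worktop. A straight pull up of 15 to 20 N frees it; clear of the stud once its underside is 70 mm up. Pushing one on takes 8 to 15 N till the bead passes the lugs, underside 4 to 7 mm above the raised plate; then the force drops (click)
- refill_cup: fixed grey round cup, outer diameter 86 at the foot, 20 mm high, open: inner diameter 62, inner floor 4 mm above the worktop. Origin: centre of its underside. To the left or right of the filter; there is free worktop beside it where a cartridge can be stood meanwhile
- tumbler: bystander: small clear glass, diameter 46, 57 mm high, on the drip grid under the spout; origin: centre of its underside
- espresso_cup: bystander: white espresso cup with a green inside, 60 x 87 mm with its handle, 50 mm high, on the worktop; origin: centre of its underside
- jam_jar: bystander: jam jar, diameter 65, 94 mm high, standing behind the filter; origin: centre of its underside
- tea_box: bystander: red carton, 70 x 128 x 80 mm high, standing behind; origin: centre of its underside
- kettle: bystander: kettle on its base, fixed, right behind the filter, 146 x 211 mm with handle, top 260 mm above the worktop; origin: centre of its underside. Left of it stands a toaster, front at x 0.72 m, 190 mm high; a chopping board lies at the far right, y below -0.45 m. A wall cabinet hangs over the back right (x beyond 0.58, y below -0.25, from 0.43 m up): keep the arm clear of it

How it is judged:
By the outcome, as a careful person would: the job done as asked, in the order asked, and still so for the second after the job is handed in, while the arm keeps its last pose, push and grip.
It also fails if it takes over 72 s, if anything falls off the work surface, if the arm or the gripper's body presses on something with over 40 N, if the wrist force passes 120 N, or if a joint passes its speed limit or range.

## Working session

There is one attempt and no reset: what is moved stays moved. The work goes in short steps, Python scripts to look and compute and a shell command to move; the robot and the scene stay as the last step left them, time stands still between calls to the robot, and variables do not carry over. Pictures are saved under pics/ and viewed, at most 10 in all, crops included, and the job is handed in when it is done.

```bash
ls; mkdir -p pics; python3 - <<'E'
from cell import r, vision, monitor
import cv2,numpy as np
s=monitor.sense();print({k:np.round(v,3).tolist() for k,v in s.items()})
for n in("scene","top"):
    c=vision.get_calibration(n);print(n,c['fx'],c['fy'],c['cx'],c['cy'],np.round(c['extrinsics'],3).tolist())
    cv2.imwrite(f'pics/{n}0.png',vision.camera(n)[:,:,::-1])
c=vision.get_calibration("wrist");print(c['fx'],c['cx'],c['cy'],np.round(c['mount'],3).tolist())
E
```

```text
cell.py
pics
steer.py
{'t': 0.0, 'qpos': [54.947, 19.638, 87.376, 0.0, 73.074, -8.364], 'qvel': [-0.056, 0.042, 0.071, -0.047, -0.03, 0.051], 'tau': [0.0, -43.124, -24.422, 0.072, 0.056, -0.0], 'position': [0.236, 0.469, 0.245], 'tcp_rot': [-179.913, -0.013, 153.31], 'ft_force': [0.564, -0.424, 0.548], 'moment': [-0.04, 0.04, 0.006], 'finger_force': 0.0, 'opening': 0.092}
scene 366.963145469306 366.963145469306 319.43927882993717 202.91230667246356 [[0.703, -0.453, 0.549, -0.03], [-0.711, -0.429, 0.557, -0.56], [-0.017, -0.782, -0.623, 0.837], [0.0, 0.0, 0.0, 1.0]]
top 369.29592314166206 369.29592314166206 318.9468903970691 199.0074862893732 [[-0.011, -0.995, 0.095, 0.491], [-1.0, 0.013, 0.024, 0.033], [-0.025, -0.095, -0.995, 1.108], [0.0, 0.0, 0.0, 1.0]]
292.23304145146636 316.4757634970009 197.1495805106111 [[-0.001, -0.964, -0.266, 0.071], [1.0, -0.001, -0.0, -0.0], [0.0, -0.266, 0.964, -0.139], [0.0, 0.0, 0.0, 1.0]]
```

View pics/scene0.png

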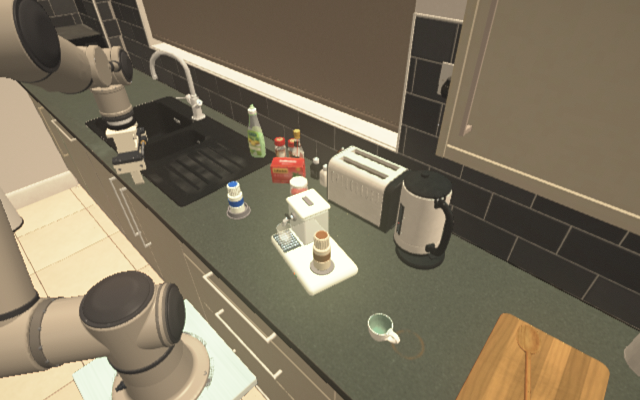

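View pics/top0.png

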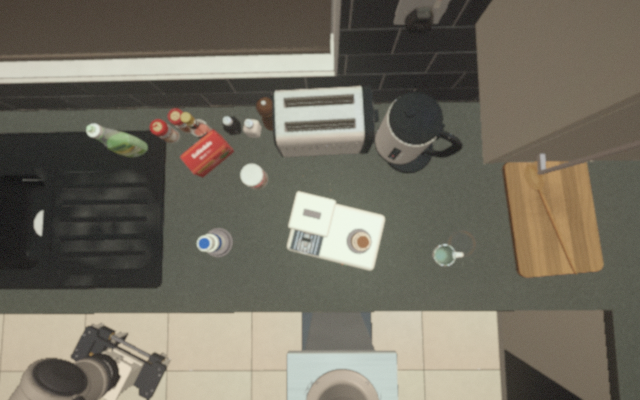

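Scene/top show the blue-topped new cartridge left (top view 207,243), the spent one with its brown top at (362,241), the filter turned a little, the espresso cup at (445,255), and free worktop between the cup and the filter and right of the filter.

```bash
cat > h.py <<'E'
from cell import r, vision, monitor
import cv2,numpy as np
def ext(n):
    c=vision.get_calibration(n)
    if n!="wrist": return c,np.array(c['extrinsics'])
    from scipy.spatial.transform import Rotation as R
    s=monitor.sense();T=np.eye(4);T[:3,:3]=R.from_euler('xyz',s['tcp_rot'],degrees=True).as_matrix();T[:3,3]=s['position']
    return c,T@np.array(c['mount'])
def ray(c,T,u,v):
    d=T[:3,:3]@np.array([(u-c['cx'])/c['fx'],(v-c['cy'])/c['fy'],1]);return T[:3,3],d/np.linalg.norm(d)
def onz(c,T,u,v,z):
    o,d=ray(c,T,u,v);return o+d*(z-o[2])/d[2]
def tri(a,b):
    A=np.eye(3)*0;y=0
    for o,d in(a,b):
        P=np.eye(3)-np.outer(d,d);A=A+P;y=y+P@o
    return np.linalg.solve(A,y)
def blobs(m,box=None,amin=15):
    m=m.astype(np.uint8)
    if box: k=np.zeros_like(m);x0,y0,x1,y1=box;k[y0:y1,x0:x1]=1;m=m*k
    n,l,s,ce=cv2.connectedComponentsWithStats(m)
    return [(int(s[i,4]),s[i,:4].tolist(),ce[i].round(1).tolist()) for i in range(1,n) if s[i,4]>=amin]
def hsv(i): return cv2.split(cv2.cvtColor(i,cv2.COLOR_RGB2HSV))
def blue(i): h,s,v=hsv(i);return (h>100)&(h<125)&(s>130)&(v>60)
def brown(i): h,s,v=hsv(i);return ((h<16))&(s>90)&(v>40)
E
python3 - <<'E'
from h import *
I={n:cv2.imread(f'pics/{n}0.png')[:,:,::-1].copy() for n in("scene","top")}
box={"scene":{"b":(215,170,260,225),"s":(300,220,345,285)},"top":{"b":(185,225,240,265),"s":(340,222,382,262)}}
for n in I:
    c,T=ext(n)
    for k,f in(("b",blue),("s",brown)):
        for b in blobs(f(I[n]),box[n][k]):
            print(n,k,b,onz(c,T,*b[2],.118 if k=="b" else .160).round(4))
# deck corners top
c,T=ext("top")
h,s,v=hsv(I["top"])
m=((v>185)&(s<50)).astype(np.uint8);m[:185]=0;m[275:]=0;m[:,:280]=0;m[:,395:]=0
for y in (195,215,230,245,255,262): print(y,np.flatnonzero(m[y])[[0,-1]] if m[y].any() else 0)
big=np.hstack([cv2.resize(I["top"][185:275,270:390],None,fx=4,fy=4),cv2.resize(I["top"][215:270,185:245],(300,360))])
cv2.imwrite('pics/crop1.png',big[:,:,::-1])
E
```

```text
scene b (26, [229, 182, 7, 4], [232.2, 183.6]) [0.4749 0.3715 0.118 ]
scene b (34, [233, 199, 10, 7], [237.8, 203.0]) [0.4257 0.2701 0.118 ]
scene s (72, [316, 231, 11, 8], [321.0, 234.5]) [ 0.473  -0.0528  0.16  ]
top b (62, [200, 239, 9, 9], [203.6, 243.0]) [0.4711 0.3681 0.118 ]
top s (87, [358, 237, 10, 10], [362.4, 241.5]) [ 0.4715 -0.0533  0.16  ]
195 [296 315]
215 [291 382]
230 [291 382]
245 [287 378]
255 [319 376]
262 [340 374]
```

View pics/crop1.png

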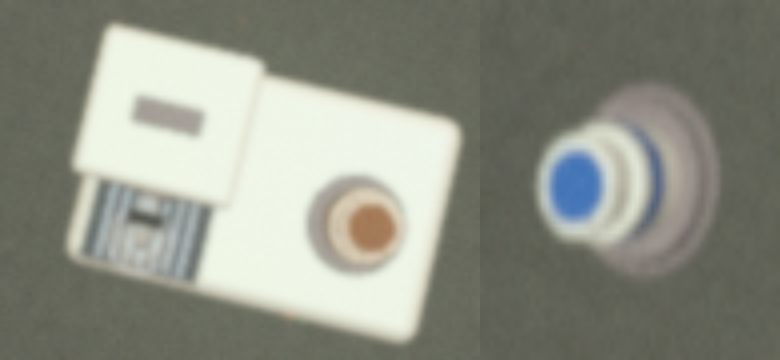

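Both views agree within 3 mm: new top at (0.473, 0.370), spent and dock axis at (0.472, −0.053), yaw about −13°. First I turn to yaw 180 and hover over the new cartridge.

The rows are not in the units I measure in: shifts go in shares of 50 mm and turns go in shares of 45 degrees. I convert before sending: -0.03 m is -0.6, -0.026 m is -0.52, -6.67 degrees / 45 = -0.1482.

```bash
python3 steer.py '[0.092,0,0,0,-0.1482,0.092,0,0,0,-0.1482,0.092,0,0,0,-0.1482,0.092,0,0,0,-0.1482,0.092,-0.6,-0.25,0,0,0.092,-0.6,-0.25,0,0,0.092,-0.6,-0.25,0,0,0.092,-0.6,-0.25,0,0,0.092,-0.6,-0.25,0,0,0.092,-0.6,-0.25,0,0,0.092,-0.6,-0.25,0,0,0.092,-0.52,-0.25,0,0,0.092,0,0,0,0,0.092,0,0,0,0]'
python3 - <<'E'
from h import *
c,T=ext("wrist");i=vision.camera("wrist");cv2.imwrite('pics/w1.png',i[:,:,::-1])
for b in blobs(blue(i),None,200): print(b,onz(c,T,*b[2],.118).round(4))
E
```

```text
t: 1.5
position: [0.4717, 0.3687, 0.245]
tcp_rot: [-180.0, -0.1, 179.9]
ft_force: [-0.3, 0.6, -0.3]
opening: 0.0917
finger_force: 0.0
(721, [300, 182, 31, 29], [315.1, 195.9]) [0.472  0.3671 0.118 ]
```

View pics/w1.png

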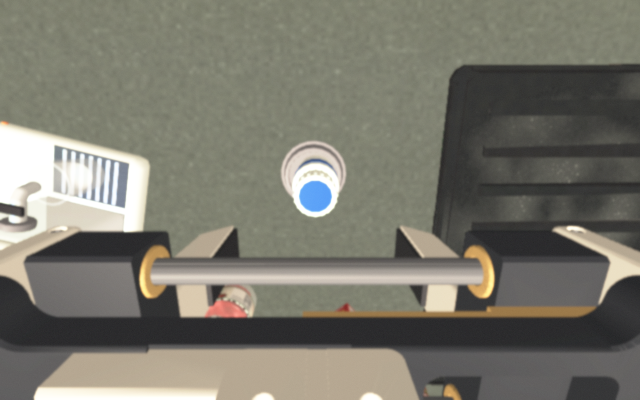

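Wrist view: disc at (315,196) gives (0.472, 0.367), right beneath the TCP; the cup's rim is centred at about (313,173). Next: descend and grip, and estimate the cup centre.

Converted, 0.03 m is 0.6, -0.0015 m is -0.03.

```bash
python3 steer.py '[0.092,0,-0.03,0.6,0,0.092,0,0,0.6,0,0.092,0,0,0.6,0,0.092,0,0,0.6,0,0.092,0,0,0.48,0,0.092,0,0,0,0,0.03,0,0,0,0,0.03,0,0,0,0,0.03,0,0,0,0,0.03,0,0,0,0,0.03,0,0,0,0,0.03,0,0,0,0,0.03,0,0,0,0]'
python3 - <<'E'
from h import *
import numpy as np
# cup outline in w1 (taken at pose below) 
i=cv2.imread('pics/w1.png')[:,:,::-1].copy();h,s,v=hsv(i)
hh=[np.median(h[30:110,300:400]),np.median(s[30:110,300:400]),np.median(v[30:110,300:400])];print(hh)
a=i.astype(int);m=((a[:,:,0]-a[:,:,1])>2)
m[:130]=0;m[225:]=0;m[:,:270]=0;m[:,360:]=0
b=max(blobs(m,None,30));print(b)
m2=cv2.morphologyEx(m.astype(np.uint8),cv2.MORPH_OPEN,np.ones((3,3)))
cs,_=cv2.findContours(m2,cv2.RETR_EXTERNAL,cv2.CHAIN_APPROX_NONE);k=max(cs,key=cv2.contourArea).reshape(-1,2)
c=vision.get_calibration("wrist");T=np.diag([-1.,1,-1,1]);T[:3,3]=[.4717,.3687,.245];T=T@np.array(c['mount'])
top=k[k[:,1]<180]
for z in(0,.02):
    P=np.array([onz(c,T,*p,z)[:2] for p in top]);A=np.c_[2*P,np.ones(len(P))];q=np.linalg.lstsq(A,(P**2).sum(1),rcond=None)[0]
    print(z,q[:2],np.sqrt(q[2]+q[:2]@q[:2])*2)
E
```

```text
t: 2.85
position: [0.4718, 0.3675, 0.1019]
tcp_rot: [180.0, 0.0, 180.0]
ft_force: [0.1, -1.3, -1.0]
opening: 0.0403
finger_force: 28.6
[np.float64(34.0), np.float64(32.0), np.float64(130.0)]
(1627, [280, 140, 67, 58], [311.0, 161.4])
0 [0.46626418 0.36395182] 0.07007602925977928
0.02 [0.46282245 0.36419355] 0.06642655566662765
```

Gripped (40 mm, 28.6 N). Move it to free worktop at about (0.40, 0.25).

Converted, -0.03 m is -0.6, -0.028 m is -0.56.

```bash
python3 steer.py '[0.03,0,0,-0.4,0,0.03,0,0,-0.4,0,0.03,0,0,-0.4,0,0.03,0.36,-0.6,0,0,0.03,0.36,-0.6,0,0,0.03,0.36,-0.6,0,0,0.03,0.36,-0.56,0,0,0.03,0,0,0,0,0.03,0,0,0.4,0,0.03,0,0,0.4,0,0.03,0,0,0.28,0,0.03,0,0,0.1,0,0.03,0,0,0.08,0,0.03,0,0,0,0]'
```

```text
t: 4.25
position: [0.4, 0.2498, 0.0987]
tcp_rot: [180.0, -0.0, 180.0]
ft_force: [0.3, -0.6, -1.2]
opening: 0.0404
finger_force: 30.0
```

Converted, -0.04 m is -0.8, -0.03 m is -0.6.

```bash
python3 steer.py '[0.03,0,0,0.02,0,0.03,0,0,0,0,0.092,0,0,0,0,0.092,0,0,0,0,0.092,0,0,0,0,0.092,0,0,0,0,0.092,0,0,-0.4,0,0.092,0,0,-0.6,0,0.092,0,0,-0.6,0,0.092,0,0,-0.8,0,0.092,0,0,-0.8,0,0.092,0,0,0,0,0.092,0,0,0,0]'
python3 - <<'E'
from h import *
c,T=ext("wrist");i=vision.camera("wrist");cv2.imwrite('pics/w2.png',i[:,:,::-1])
for b in blobs(blue(i),None,200): print(b,onz(c,T,*b[2],.114).round(4))
E
```

```text
t: 5.55
position: [0.3999, 0.2496, 0.2583]
tcp_rot: [180.0, 0.1, 180.0]
ft_force: [0.8, -0.6, -0.8]
opening: 0.0923
finger_force: 0.0
(657, [302, 177, 30, 29], [316.2, 190.9]) [0.4002 0.2492 0.114 ]
```

View pics/w2.png

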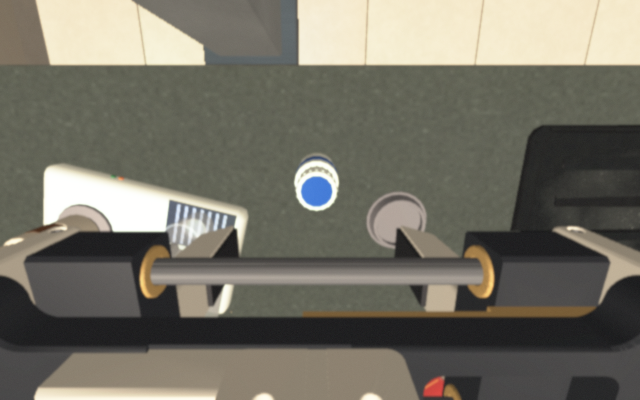

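New cartridge stands upright at (316,191) → (0.400, 0.249); the empty cup is at about (397,220), a finger near its lower right. I measure the cup in this and the top view.

```bash
python3 - <<'E'
from h import *
t=vision.camera("top");cv2.imwrite('pics/t2.png',t[:,:,::-1])
def fit(i,box,c,T,cut):
    a=i.astype(int);m=((a[:,:,0]-a[:,:,1])>3);k=np.zeros(m.shape,np.uint8);x0,y0,x1,y1=box;k[y0:y1,x0:x1]=m[y0:y1,x0:x1]
    k=cv2.morphologyEx(k,cv2.MORPH_OPEN,np.ones((3,3)));print(blobs(k))
    cs,_=cv2.findContours(k,cv2.RETR_EXTERNAL,cv2.CHAIN_APPROX_NONE);p=max(cs,key=cv2.contourArea).reshape(-1,2)
    p=p[[cut(*q) for q in p]]
    for z in(0,.02):
        P=np.array([onz(c,T,*q,z)[:2] for q in p]);A=np.c_[2*P,np.ones(len(P))];q=np.linalg.lstsq(A,(P**2).sum(1),rcond=None)[0]
        print(z,len(p),q[:2].round(4),(np.sqrt(q[2]+q[:2]@q[:2])*2).round(4))
c,T=ext("wrist");w=cv2.imread('pics/w2.png')[:,:,::-1].copy()
fit(w,(355,180,440,255),c,T,lambda x,y:y<226 and x<440)
c,T=ext("top");fit(t,(190,220,245,265),c,T,lambda x,y:True)
cv2.imwrite('pics/c2.png',np.hstack([cv2.resize(w[170:260,345:445],(400,360)),cv2.resize(t[215:275,180:250],(400,343),interpolation=2).__class__(0) if 0 else cv2.resize(t[215:275,180:250],(400,360))])[:,:,::-1])
E
```

```text
[(3089, [366, 191, 74, 64], [400.8, 222.4])]
0 96 [0.4704 0.3626] 0.086
0.02 96 [0.4632 0.3569] 0.0817
[(816, [193, 228, 40, 37], [215.2, 245.3])]
0 119 [0.4579 0.3801] 0.1011
0.02 119 [0.4585 0.3738] 0.0993
```

View pics/c2.png

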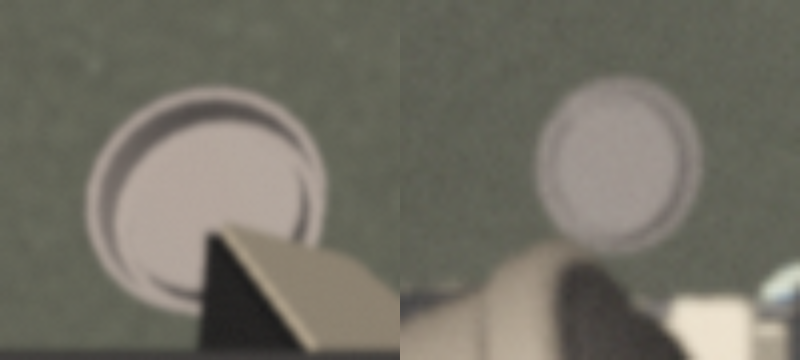

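Converted, -0.052 m is -1.04, -0.05 m is -1.

```bash
python3 - <<'E'
from h import *
c,T=ext("top")
for z in(0,.01,.02):print(onz(c,T,217.7,241.8,z).round(4), 29.3*(1.108-z)/369)
t=vision.camera("top");print([ (b,onz(c,T,*b[2],.160).round(4)) for b in blobs(brown(t),(340,222,382,262))])
E
python3 steer.py '[0.092,-0.24,-1,0,0,0.092,-0.24,-1,0,0,0.092,-0.24,-1,0,0,0.092,-0.24,-1,0,0,0.092,-0.24,-1,0,0,0.092,-0.24,-1.04,0,0,0.092,0,0,0,0,0.092,0,0,0,0]'
python3 - <<'E'
from h import *
print(monitor.sense()['position'])
c,T=ext("wrist");i=vision.camera("wrist");cv2.imwrite('pics/w3.png',i[:,:,::-1])
for b in blobs(brown(i),None,200): print(b,onz(c,T,*b[2],.160).round(4))
E
```

```text
[0.4719 0.3654 0.    ] 0.08797940379403796
[0.4721 0.3624 0.01  ] 0.08718536585365855
[0.4722 0.3594 0.02  ] 0.08639132791327914
[((88, [358, 237, 10, 10], [362.5, 241.5]), array([ 0.4715, -0.0535,  0.16  ]))]
t: 6.5
position: [0.4688, -0.043, 0.2563]
tcp_rot: [179.9, -0.2, 179.8]
ft_force: [0.0, -0.1, 0.5]
opening: 0.0918
finger_force: 0.0
[ 0.46875654 -0.04297856  0.25631128]
(1065, [285, 191, 38, 36], [303.3, 208.9]) [ 0.472  -0.0542  0.16  ]
```

View pics/w3.png

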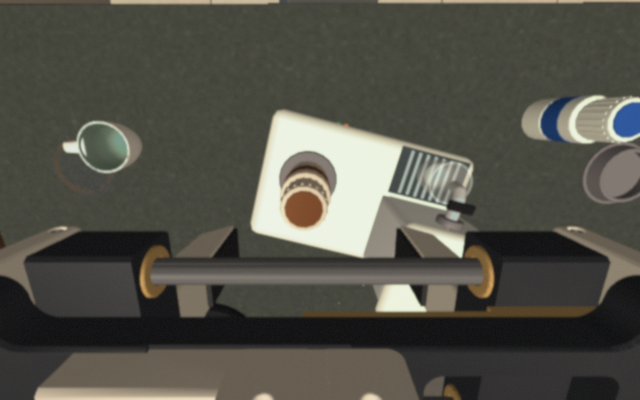

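Spent cartridge's disc at (303,209) → (0.472, −0.054), in agreement with the top view. Descend and grip.

Converted, 0.03 m is 0.6, -0.011 m is -0.22.

```bash
python3 steer.py '[0.092,-0.06,-0.22,0,0,0.092,0,0,0,0,0.092,0,0,0.6,0,0.092,0,0,0.6,0,0.092,0,0,0.6,0,0.092,0,0,0.45,0,0.092,0,0,0,0,0.03,0,0,0,0,0.03,0,0,0,0,0.03,0,0,0,0,0.03,0,0,0,0,0.03,0,0,0,0,0.03,0,0,0,0,0.03,0,0,0,0]'
```

```text
t: 7.95
position: [0.4723, -0.0533, 0.1453]
tcp_rot: [-180.0, 0.0, 180.0]
ft_force: [-0.7, -1.4, -0.8]
opening: 0.0405
finger_force: 28.6
```

Converted, -0.003 m is -0.06.

```bash
python3 steer.py '[0.03,0,0,-0.06,0,0.03,0,0,-0.06,0,0.03,0,0,-0.06,0,0.03,0,0,-0.06,0]'; python3 steer.py '[0.03,0,0,-0.12,0,0.03,0,0,-0.2,0,0.03,0,0,-0.4,0,0.03,0,0,0,0]'
```

```text
t: 8.35
position: [0.4725, -0.0532, 0.1579]
tcp_rot: [180.0, 0.0, 180.0]
ft_force: [-0.3, 0.3, -1.0]
opening: 0.0403
finger_force: 30.0
t: 8.75
position: [0.4738, -0.0536, 0.196]
tcp_rot: [-179.9, 0.3, 180.0]
ft_force: [0.4, 0.4, -2.1]
opening: 0.0406
finger_force: 30.0
```

Converted, -0.035 m is -0.7, -0.03 m is -0.6.

```bash
python3 steer.py '[0.03,0,0,-0.6,0,0.03,0,0,-0.7,0,0.03,0,0,-0.7,0,0.03,0,0,0,0,0.03,0,0.6,0,0,0.03,0,0.6,0,0,0.03,0,0.6,0,0,0.03,0,0.6,0,0,0.03,0,0.6,0,0,0.03,0,0.6,0,0,0.03,0,0.6,0,0,0.03,0,0.6,0,0,0.03,0,0.6,0,0,0.03,0,0.6,0,0,0.03,0,0.6,0,0,0.03,0,0.6,0,0,0.03,0,0.6,0,0,0.03,0,0.54,0,0,0.03,0,0,0,0,0.03,0,0,0,0]'
python3 - <<'E'
from h import *
print(monitor.sense()['position'].__class__,np.round(monitor.sense()['position'],4))
c,T=ext("wrist");i=vision.camera("wrist");cv2.imwrite('pics/w4.png',i[:,:,::-1])
z=monitor.sense()['position'][2]-.0993+.114
for b in blobs(brown(i),None,200): print(b,onz(c,T,*b[2],z).round(4))
E
```

```text
t: 10.75
position: [0.4719, 0.3637, 0.2917]
tcp_rot: [-179.9, -0.1, -179.9]
ft_force: [0.7, -0.2, -2.5]
opening: 0.0407
finger_force: 30.0
<class 'numpy.ndarray'> [0.4719 0.3637 0.2917]
(563, [280, 184, 70, 34], [315.3, 193.9]) [0.433  0.363  0.3068]
(671, [288, 242, 58, 16], [316.7, 251.0]) [0.4604 0.3637 0.3068]
(811, [287, 285, 60, 18], [316.7, 292.0]) [0.482  0.3637 0.3068]
(332, [312, 294, 43, 19], [337.5, 306.5]) [0.4901 0.3739 0.3068]
```

View pics/w4.png

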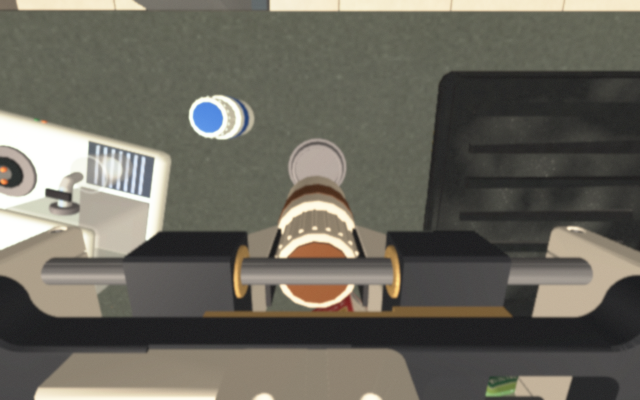

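Spent held straight; the cup at (317,165) is column-aligned with the tool; the new one still stands at (208,117). Lower into the cup.

Converted, 0.03 m is 0.6, 0.015 m is 0.3.

```bash
python3 steer.py '[0.03,0,0,0.6,0,0.03,0,0,0.6,0,0.03,0,0,0.6,0,0.03,0,0,0.6,0,0.03,0,0,0.6,0,0.03,0,0,0.3,0,0.03,0,0,0.16,0,0.03,0,0,0.16,0,0.03,0,0,0.12,0,0.03,0,0,0,0,0.03,0,0,0,0]'
```

```text
t: 11.9
position: [0.4727, 0.3639, 0.1068]
tcp_rot: [180.0, 0.1, 180.0]
ft_force: [-0.0, -1.0, -2.2]
opening: 0.0404
finger_force: 30.0
```

Converted, 0.0015 m is 0.03, 0.001 m is 0.02.

```bash
python3 steer.py '[0.03,0,0,0.03,0,0.03,0,0,0.02,0,0.03,0,0,0.02,0,0.03,0,0,0,0,0.03,0,0,0,0]'
```

```text
t: 12.4
position: [0.4726, 0.3639, 0.1034]
tcp_rot: [180.0, 0.1, 180.0]
ft_force: [-1.0, -1.5, 2.7]
opening: 0.0403
finger_force: 30.0
```

Contact exactly at the predicted floor height. Release, rise, move over the new one.

Converted, -0.03 m is -0.6, -0.029 m is -0.58.

```bash
python3 steer.py '[0.092,0,0,0,0,0.092,0,0,0,0,0.092,0,0,0,0,0.092,0,0,0,0,0.092,0,0,0,0,0.092,0,0,-0.4,0,0.092,0,0,-0.6,0,0.092,0,0,-0.6,0,0.092,0,0,-0.6,0,0.092,0,0,-0.6,0,0.092,0.36,-0.58,0,0,0.092,0.36,-0.58,0,0,0.092,0.36,-0.58,0,0,0.092,0.36,-0.56,0,0,0.092,0,0,0,0,0.092,0,0,0,0]'
python3 - <<'E'
from h import *
c,T=ext("wrist");i=vision.camera("wrist");cv2.imwrite('pics/w5.png',i[:,:,::-1])
for f,z in((blue,.114),(brown,.118)):
  for b in blobs(f(i),(250,100,500,260),150): print(b,onz(c,T,*b[2],z).round(4))
E
```

```text
t: 14.0
position: [0.4007, 0.2488, 0.2433]
tcp_rot: [179.9, 0.1, 179.9]
ft_force: [0.2, -0.5, 0.6]
opening: 0.0919
finger_force: 0.0
(736, [302, 180, 32, 30], [317.3, 194.5]) [0.4006 0.2494 0.114 ]
(325, [388, 216, 37, 32], [400.7, 225.9]) [0.4311 0.3298 0.118 ]
```

View pics/w5.png

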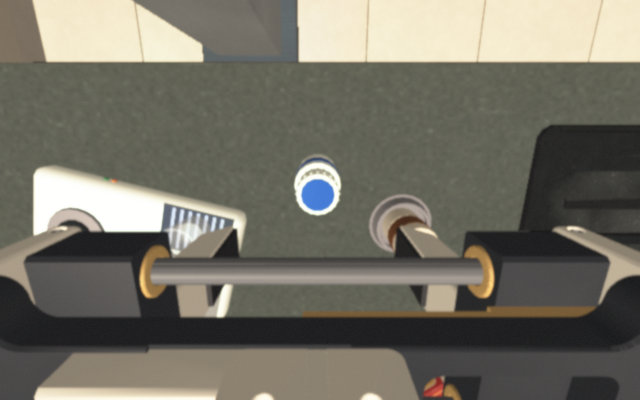

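Spent stands in the cup (400,225); the new one is centred beneath at (317,194). Grip it.

Converted, 0.03 m is 0.6, 0.025 m is 0.5.

```bash
python3 steer.py '[0.092,0,0,0.6,0,0.092,0,0,0.6,0,0.092,0,0,0.6,0,0.092,0,0,0.6,0,0.092,0,0,0.5,0,0.092,0,0,0.04,0,0.092,0,0,0,0,0.03,0,0,0,0,0.03,0,0,0,0,0.03,0,0,0,0,0.03,0,0,0,0,0.03,0,0,0,0,0.03,0,0,0,0,0.03,0,0,0,0]'
python3 steer.py '[0.03,0,0,-0.6,0,0.03,0,0,-0.6,0,0.03,0,0,-0.6,0,0.03,0,0,-0.6,0,0.03,0,0,-0.6,0,0.03,0,0,-0.6,0,0.03,0,0,0,0,0.03,0,0,0,0]'
```

```text
t: 15.45
position: [0.4004, 0.2488, 0.0958]
tcp_rot: [180.0, 0.0, 180.0]
ft_force: [0.9, 0.5, -1.7]
opening: 0.0403
finger_force: 28.9
t: 16.25
position: [0.4001, 0.2486, 0.2753]
tcp_rot: [180.0, -0.0, 180.0]
ft_force: [-0.3, -0.2, -3.9]
opening: 0.0405
finger_force: 30.0
```

Converted, -0.032 m is -0.64, -0.03 m is -0.6.

```bash
python3 steer.py '[0.03,0,-0.6,0,0,0.03,0,-0.6,0,0,0.03,0,-0.6,0,0,0.03,0,-0.6,0,0,0.03,0,-0.6,0,0,0.03,0,-0.6,0,0,0.03,-0.24,-0.6,0,0,0.03,-0.4,-0.6,0,0,0.03,-0.4,-0.6,0,0,0.03,-0.4,-0.64,0,0,0.03,0,0,0,0,0.03,0,0,0,0,0.03,0,0,0,0]'
python3 - <<'E'
from h import *
print(np.round(monitor.sense()['position'],4))
c,T=ext("wrist");i=vision.camera("wrist");cv2.imwrite('pics/w6.png',i[:,:,::-1])
E
```

```text
t: 17.55
position: [0.4713, -0.0525, 0.2745]
tcp_rot: [179.9, -0.2, -180.0]
ft_force: [-0.6, 0.6, -3.2]
opening: 0.0404
finger_force: 30.0
[ 0.4713 -0.0525  0.2745]
```

View pics/w6.png

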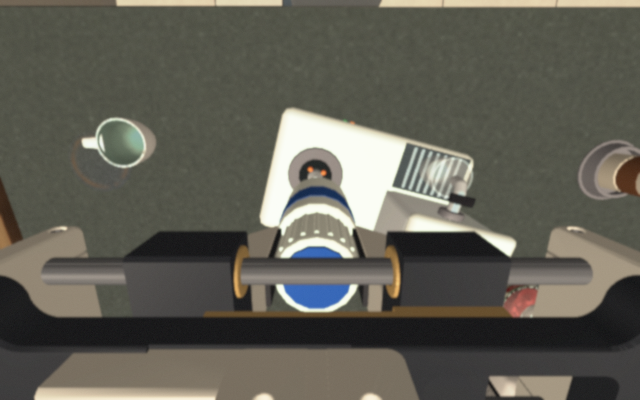

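Stud with orange lugs at (317,172), pad centre at column 315.5: aligned within ~1 mm of where the spent one sat. Small trim and descend to just above the stud.

Converted, 0.03 m is 0.6, -0.001 m is -0.02.

```bash
python3 steer.py '[0.03,-0.02,-0.02,0,0,0.03,0,0,0.6,0,0.03,0,0,0.6,0,0.03,0,0,0.5,0,0.03,0,0,0.3,0,0.03,0,0,0.1,0,0.03,0,0,0,0,0.03,0,0,0,0]'
```

```text
t: 18.4
position: [0.4739, -0.0542, 0.1717]
tcp_rot: [-180.0, 0.1, -180.0]
ft_force: [0.8, -0.3, -3.1]
opening: 0.0405
finger_force: 30.0
```

Converted, 0.006 m is 0.12, 0.0015 m is 0.03.

```bash
python3 steer.py '[0.03,0.03,0.014,0,0,0.03,0,0,0.12,0,0.03,0,0,0.12,0,0.03,0,0,0.1,0,0.03,0,0,0,0]'
```

```text
t: 18.9
position: [0.4713, -0.0534, 0.1528]
tcp_rot: [180.0, -0.1, 180.0]
ft_force: [0.7, -0.1, -1.1]
opening: 0.0405
finger_force: 30.0
```

Converted, 0.002 m is 0.04.

```bash
python3 steer.py '[0.03,0,0,0.04,0,0.03,0,0,0.04,0,0.03,0,0,0,0]'; python3 steer.py '[0.03,0,0,0.04,0,0.03,0,0,0.04,0,0.03,0,0,0,0]';python3 steer.py '[0.03,0,0,0.04,0,0.03,0,0,0,0]'
```

```text
t: 19.2
position: [0.472, -0.054, 0.1499]
tcp_rot: [-179.9, 0.0, -180.0]
ft_force: [-1.2, -2.4, -0.7]
opening: 0.0405
finger_force: 30.0
t: 19.5
position: [0.4721, -0.0541, 0.1462]
tcp_rot: [-179.9, 0.1, -180.0]
ft_force: [-0.6, -3.4, -0.7]
opening: 0.0407
finger_force: 30.0
t: 19.7
position: [0.4714, -0.0536, 0.1426]
tcp_rot: [180.0, -0.1, 180.0]
ft_force: [2.5, -2.7, -12.1]
opening: 0.0406
finger_force: 30.0
```

Converted, 0.0015 m is 0.03.

```bash
python3 steer.py '[0.03,0,0,0,0,0.03,0,0,0,0]'; python3 steer.py '[0.03,0,0,0.03,0,0.03,0,0,0,0]';python3 steer.py '[0.03,0,0,0.03,0,0.03,0,0,0,0]'
```

```text
t: 19.9
position: [0.4712, -0.0534, 0.1426]
tcp_rot: [180.0, -0.1, 180.0]
ft_force: [2.1, -3.6, -14.4]
opening: 0.0404
finger_force: 30.0
t: 20.1
position: [0.4716, -0.0533, 0.142]
tcp_rot: [180.0, -0.0, 180.0]
ft_force: [0.9, -1.2, -9.7]
opening: 0.0401
finger_force: 30.0
t: 20.3
position: [0.4719, -0.0533, 0.1414]
tcp_rot: [180.0, 0.0, 180.0]
ft_force: [-1.6, 0.3, 2.3]
opening: 0.0405
finger_force: 30.0
```

The click happened (the detent drew it down). Press on to the stop.

Converted, 0.0015 m is 0.03.

```bash
for k in 1; do python3 steer.py '[0.03,0,0,0.03,0,0.03,0,0,0,0]'; python3 steer.py '[0.03,0,0,0.03,0,0.03,0,0,0,0]'; python3 steer.py '[0.03,0,0,0.02,0,0.03,0,0,0,0]'; done
```

```text
t: 20.5
position: [0.472, -0.0533, 0.1398]
tcp_rot: [180.0, 0.1, 180.0]
ft_force: [-1.6, 1.2, 4.6]
opening: 0.0406
finger_force: 30.0
t: 20.7
position: [0.472, -0.0533, 0.1382]
tcp_rot: [180.0, 0.0, 180.0]
ft_force: [-2.5, 1.0, 6.3]
opening: 0.0404
finger_force: 30.0
t: 20.9
position: [0.4721, -0.0533, 0.1377]
tcp_rot: [180.0, 0.1, 180.0]
ft_force: [-3.6, 1.2, 10.1]
opening: 0.0404
finger_force: 30.0
```

Converted, 0.001 m is 0.02.

```bash
python3 steer.py '[0.03,0,0,0.02,0,0.03,0,0,0,0]'; python3 steer.py '[0.03,0,0,0.02,0,0.03,0,0,0,0]'; python3 steer.py '[0.03,0,0,0.02,0,0.03,0,0,0,0,0.03,0,0,0,0]'
```

```text
t: 21.1
position: [0.4723, -0.0532, 0.1376]
tcp_rot: [180.0, 0.1, 180.0]
ft_force: [-5.5, 3.4, 18.8]
opening: 0.0402
finger_force: 30.0
t: 21.3
position: [0.4725, -0.0531, 0.1375]
tcp_rot: [180.0, 0.2, -180.0]
ft_force: [-7.8, 4.0, 26.6]
opening: 0.0405
finger_force: 30.1
t: 21.6
position: [0.4727, -0.0531, 0.1374]
tcp_rot: [-180.0, 0.3, -180.0]
ft_force: [-9.8, 4.6, 32.9]
opening: 0.0408
finger_force: 31.8
```

On the stop: z is constant at 0.1375 (underside 42 mm) while the force climbs. I ease 1 mm of command to keep a moderate push, and check the scene.

Converted, -0.001 m is -0.02.

```bash
python3 steer.py '[0.03,0,0,-0.02,0,0.03,0,0,0,0,0.03,0,0,0,0,0.03,0,0,0,0,0.03,0,0,0,0]'
python3 - <<'E'
from h import *
a=vision.camera("scene");t=vision.camera("top")
cv2.imwrite('pics/fin.png',np.vstack([a[140:370,180:460],t[140:300,180:460]])[:,:,::-1].repeat(2,0).repeat(2,1)[:,:,:][:780][::1] if 0 else np.hstack([cv2.resize(a[140:370,180:460],(400,329)),cv2.resize(t[110:300,180:480],(400,329))])[:,:,::-1])
E
```

```text
t: 22.1
position: [0.4727, -0.0531, 0.1374]
tcp_rot: [180.0, 0.2, -180.0]
ft_force: [-6.6, 4.2, 24.0]
opening: 0.0407
finger_force: 31.2
```

View pics/fin.png

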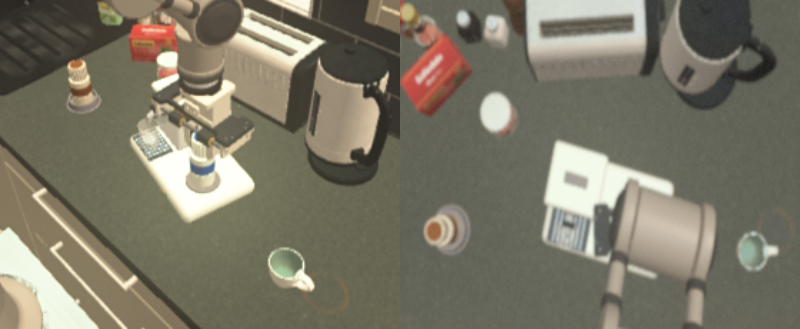

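The brown cartridge stands upright in the cup (left crop 78,85), the blue one is seated on the dock (202,165), and the bystanders are unmoved.

```bash
python3 -c "
from cell import r, vision, monitor
print(r.job_done())"
```

```text
the job is handed in; nothing more can be done
None
```

The cartridges are swapped and the job is handed in at about 22 s: the spent one stands upright in the refill cup, the new one clicked and is on its stop (underside at 42 mm), the gripper still holds it down with about 24 N, and the tumbler, cup, jar and tea box look unmoved in the final pictures.

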